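# Trap the roll-moulded stone in the bench stop

### The job

Get the long limestone moulding (the one with the roll along its top) ready for carving by trapping it in the bench stop: push it along the bench, without picking it up or tipping it, until its long side lies flat against the fence, and push the sliding stop along the fence so that the stone is held snugly end to end between the sliding stop and the fixed end stop. Leave everything else on the bench where it is.

Things in the scene. Friction and masses are not known exactly. Their poses are not given: they have to be found in the camera images.
- jig: steel bench stop, fixed. Origin: inner corner of fence and end stop, at bench height; z up. The fence is a bar 28 mm high along the jig's y, from y = 20 to -320 mm; working face x = 0, looking to -x (to the robot); bar and foot lie behind it to x = 65 mm. The end stop is a block 45 mm high, y = 0 to 20 mm, x = -50 to 10 mm; working face y = 0, looking to -y. Bare bench in front.
- slide_stop (a joint): travel (m, 0 to 0.15) of the aluminium sliding stop on the fence, growing along jig +y towards the end stop. Block 50 mm in x (jig x -50.5 to -0.5 mm), 30 mm in y, top 56 mm above the bench. Inner face at jig y = -0.235 + value, outer face at -0.265 + value. Slides at about 3 N, more with the stone ahead of it; stays where left.
- push_face (a point): point on the outer face (looks to the jig's -y) of the sliding stop, mid-width (jig x = -25.5 mm), 42 mm above the bench, so above the fence's top. Axes as the jig's.
- stone: limestone moulding to trap: 55 mm (x) by 110 mm (y); base block 30 mm high, on it a 41 mm wide step and a half-round roll along y, 52 mm high in all; 0.5 to 0.85 kg. Origin: centre of its underside. Starts before the fence, between the two stops, its y within 0.45 rad of the jig's y. Trapped, it is centred at jig x -27.5, y -55 mm and the slide reads 0.125.
- boss_stone: limestone sample, 70 x 70 mm and 40 mm high with one round boss 22 mm high on top, standing left of the end stop; bystander. Origin at bench height
- step_stone: limestone sample, 60 x 60 mm and 48 mm high with one step, standing to the right, near the sliding stop; bystander. Origin at bench height
- chisel: steel mason's chisel about 220 mm long and 20 mm high, lying beyond the fence; bystander. Origin at bench height
- mallet: round brass carving mallet standing on its head, 66 mm across, 138 mm tall; bystander. Origin at bench height
- brush: hand brush lying at the left; bystander. Origin at bench height
- mist_bottle: white bottle, 64 mm across, 170 mm tall, at the left; bystander. Origin at bench height
- tin: open steel tin, 76 mm across, 100 mm tall, at the right; bystander. Origin at bench height
Things that resemble listed ones, but are neither listed nor needed, are in the scene too. Leave any pink or red look-alike of the stone alone.

How it is judged:
At the end, for the whole second after the job is handed in: The stone stands on the bench at rest, its long side within 3 mm of the fence and parallel to it within 0.035 rad, its end within 3 mm of the fixed end stop, and the sliding stop is pushed up to its other end (joint above 0.122, that is within about 3 mm in all of clamping it) (x of stone in the frame of jig between -0.0305 and -0.0245 m and y of stone in the frame of jig between -0.058 and -0.052 m and angle between the y axis of stone and the y axis of jig, either way round below 0.035 rad and value of joint slide_stop above 0.122 m and height (world z) of stone below 0.004 m and angle between stone's own z axis and vertical below 0.05 rad and linear speed of stone below 0.01 m/s); the robot touches nothing.
It fails at once if the stone is lifted off the bench (more than 6 mm) or tipped (more than 0.15 rad) (height (world z) of stone above 0.006 m or angle between stone's own z axis and vertical above 0.15 rad).
It fails at once if another thing on the bench is shifted by more than 15 mm (distance of any of boss_stone, step_stone, chisel, mallet, brush, mist_bottle, tin from where it was at the start of the episode above 0.015 m).
It also fails if it takes over 48 s, if anything falls off the work surface, if the arm or the gripper's body presses on something with over 40 N, if the wrist force passes 120 N, or if a joint passes its speed limit or range.

### The arm

A 7-joint arm with a two-finger parallel gripper is mounted at the origin on the work surface. World frame = base frame: x ahead of the robot, y to its left, z up, the work surface at z = 0. Lengths are in m, angles in rad, forces in N, time in s.
With the tool pointing down it reaches from about 0.4 to 0.85 m from the base axis. Payload 10.4 kg.
Tool frame: the origin (TCP) lies between the finger pads; the fingertips stand 22 mm ahead of it and the grasp point (between the pads) lies 3 mm ahead of it; z points along the fingers, y is the line along which they close (so a half turn about z gives the same grasp; the last joint's range is limited). The gripper opens to 85 mm and grips with 20 to 120 N. Pads are 22 mm wide; open, the fingers measure 114 mm over their backs; the gripper's body (76 mm by 85 mm) begins 54 mm behind the grasp point. The pads swing forward as they close: fully open they stand 13 mm farther back than shut.
Start: joints at [1.125, 0.332, -0.065, 1.46, 0.022, 1.35, -0.088], TCP at [0.256, -0.57, 0.223] pointing down, gripper open.
Joint ranges: [-2.6, 2.6], [-0.5, 2.12], [-1.47, 1.34], [0.16, 2.42], [-1.27, 4.41], [0.06, 2.06], [-2.6, 2.6]. Speed limits (rad/s): [2.22, 2.22, 2.79, 2.79, 3.14, 3.14, 3.14].

### API

Orientations are given as a unit quaternion [x, y, z, w].
In Python, from workcell import manip, camera, ticket, boxes_of, outline_of gives the robot as it stands.
- The arm moves only by the tool carry_out, never from a script. Its argument "deltas" is a list of rows, each a list of 5 numbers: the shift along the tool's x, y, z as a fraction of full scale, then the turn about the tool's z as a fraction of full scale, then the opening, from -1 (shut) to 1 (fully open), so that 0 is half open. In form: [[tx, ty, tz, spin, gripper], ...]. A call has 1 to 20 rows; each row is the pose to reach, as a shift and turn from the pose commanded when the call began, along the tool's axes at that moment; what a row does not reach only later rows make up. Full scale, the value 1, is 150 mm for a shift and 30 degrees for a turn. A row lasts 1/8 s, in which the tool goes at most 62.5 mm and 10.7 degrees, less where a joint would pass 70% of its speed; a pose out of reach is approached as far as the arm can. A call with a number of a shift or a turn outside -1 to 1 is refused whole. A call with a gripper value outside its range is refused whole. The fingers move at their own pace and stop on an object; "force" is the grip in N (left out, the last holds). Time passes only in rows, so rows that repeat a pose let the fingers close. It gives the time, the measured TCP pose, the force, the opening and the grip force at its end, in the units of the state.
- manip.get_obs(): the state, without advancing time (a new reading comes with each control period).
- camera(name): name is "scene" or "side" or "wrist"; returns a dict with "img" (400x640x3 uint8, red, green, blue), "depth" (400x640 float32, m along the optical axis (not along the pixel's ray), 0 where there is no reading), "vertical_fov" (degrees; the focal length in pixels is half the picture's height over the tangent of half this angle, whatever the lens; pixels are square), "cx", "cy" (the principal point, pixels), "R" (3x3) and "t" (3): a world point X has camera coordinates R X + t. Camera axes: x right, y down, z forward; pixel columns grow to the right and rows downward; lengths in m; the calibration is good to about 2 mm. A picture is of the moment at which its call begins.
- ticket.hand_in(): hands the job in; it is judged then, once.
Trained networks look in a picture, given as the dict that the camera call returned (one of the last four; its "shot" number tells which), for a name from the list of things; names that differ only in an ending like _2 or _b are one class to them, and where a whole thing is asked for, a point or a joint stands for the part that bears it (a point fixed in the world has none). Each returns a list of dicts, best first, with "conf" (0 to 1); they miss things now and then, are a little off and sometimes report something else, mostly with a low value. They report only what shows in the picture. A call takes as long as a camera call. They do not tell look-alikes from the thing itself.
- boxes_of(query, picture): "position" ([x, y, z] in m, in world coordinates, good to about 4 mm: the middle of the surface that is visible of it).
- outline_of(query, picture): "region" (400x640 bool, what is visible of it).
The state is a dict: "clock": time; "joint_pos": joint angles; "joint_velocities": joint speeds; "tau": joint torques, N m; "position": TCP position; "ee_rot": TCP orientation; "ft_force": force on the tool from outside, world axes, zero at the start; "torque": the same for the moment, N m; "grip_width": opening from 0.0 (shut) to 1.0 (fully open); "grasp_force": force on a finger pad.
Only numpy, scipy, OpenCV 4.12 (cv2) and the standard library are available. Lean on these libraries where they do the work, as an engineer would, in place of code of your own. Each camera call takes 0.05 s, during which the arm holds its last target. There are 200 camera calls.

## Working session

There is one attempt and no reset: what is moved stays moved. The work goes in short steps, Python scripts to look and compute and a tool call to move; the robot and the scene stay as the last step left them, time stands still between calls to the robot, and variables do not carry over. Pictures are saved under pics/ and viewed, at most 10 in all, crops included, and the job is handed in when it is done.

Besides the shell and the picture viewer there is one more tool, called after "Call:" as name([rows], argument=value, ...), one row to a line, values as JSON. carry_out: Moves the arm, as the interface text tells. Its arguments: {"type":"object","properties":{"deltas":{"type":"array","items":{"type":"array","items":{"type":"number"}}},"force":{"type":"number"}},"required":["deltas"]}

```bash
mkdir -p pics; cat > h.py <<'E'
import numpy as np, cv2
from workcell import manip, camera, ticket, boxes_of, outline_of
def pts(p):
    f=200/np.tan(np.radians(p["vertical_fov"]/2)); d=p["depth"]
    v,u=np.mgrid[0:400,0:640]
    c=np.stack([(u-p["cx"])/f*d,(v-p["cy"])/f*d,d],-1)
    return (c-p["t"])@p["R"]
def save(n,im): cv2.imwrite("pics/"+n,im[...,::-1])
E
python3 - <<'E'
from h import *
np.set_printoptions(precision=4,suppress=True)
o=manip.get_obs(); print(o["clock"],o["position"],o["ee_rot"],o["grip_width"])
ims=[]
for n in ["scene","side"]:
    p=camera(n); ims.append(p["img"]); print(n,p["R"][2],-p["R"].T@p["t"])
    for q in ["stone","jig","slide_stop","push_face","boss_stone","step_stone","mallet","tin"]:
        print(q,[(np.round(b["position"],3),round(b["conf"],2)) for b in boxes_of(q,p)[:3]])
save("a.png",ims[0]);save("b.png",ims[1])
E
```

```text
0.0 [ 0.2563 -0.5696  0.222 ] [ 0.9777  0.2098 -0.0002 -0.0007] 0.9992982755537526
scene [-0.7858  0.3241 -0.5267] [ 1.3445 -0.2864  0.6048]
stone [(array([ 0.434, -0.068,  0.038]), 0.78), (array([0.393, 0.165, 0.03 ]), 0.75), (array([0.529, 0.076, 0.031]), 0.72)]
jig [(array([0.681, 0.026, 0.004]), 0.95), (array([0.398, 0.298, 0.055]), 0.32)]
slide_stop [(array([ 0.666, -0.055,  0.04 ]), 0.97)]
push_face [(array([ 0.672, -0.049,  0.041]), 0.88)]
boss_stone [(array([0.544, 0.255, 0.037]), 0.72)]
step_stone [(array([ 0.549, -0.13 ,  0.034]), 0.96)]
mallet [(array([0.398, 0.302, 0.054]), 0.83)]
tin [(array([ 0.624, -0.394,  0.068]), 0.73)]
side [ 0.5345 -0.631  -0.5623] [-0.0477  0.7681  0.7311]
stone [(array([0.493, 0.093, 0.036]), 0.73), (array([ 0.45 , -0.246,  0.037]), 0.7), (array([0.36 , 0.184, 0.035]), 0.69)]
jig [(array([0.659, 0.08 , 0.016]), 0.72)]
slide_stop [(array([ 0.643, -0.034,  0.04 ]), 0.96)]
push_face [(array([ 0.645, -0.036,  0.041]), 0.64)]
boss_stone [(array([0.509, 0.286, 0.049]), 0.93)]
step_stone [(array([ 0.522, -0.112,  0.03 ]), 0.58)]
mallet [(array([0.375, 0.317, 0.056]), 0.6)]
tin [(array([ 0.597, -0.373,  0.072]), 0.65)]
```

View pics/a.png

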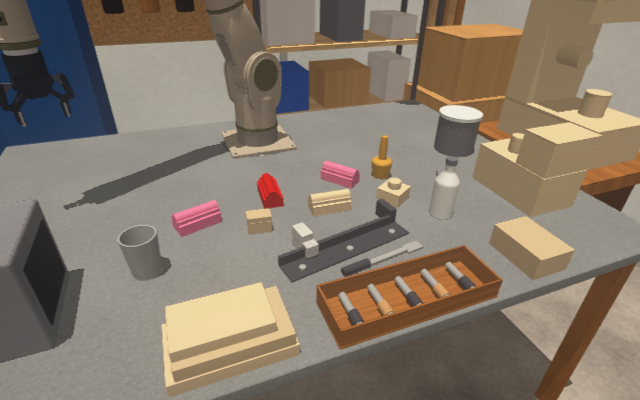

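View pics/b.png

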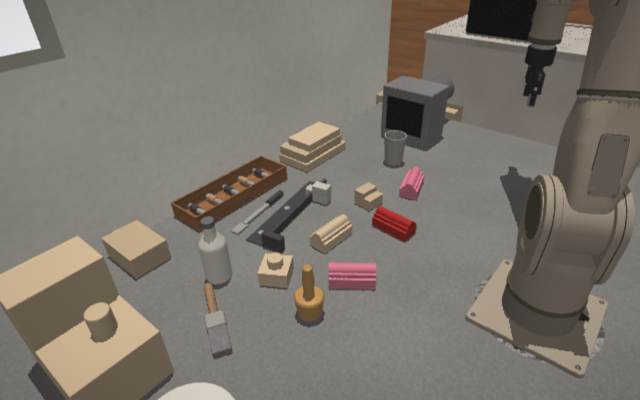

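The limestone-coloured moulding with the roll is at scene (330,202) and side (331,232). Its look-alikes are pink at scene (198,217) and (340,174), and red at (270,190); I'll leave those alone. The jig runs from scene (290,262) to (400,215), with the end stop at (387,209) and the slider at (305,240). I'll confirm with a crop and measure from the point clouds.

```bash
python3 - <<'E'
from h import *
np.set_printoptions(precision=4,suppress=True)
P=[];C=[]
for n in ["scene","side"]:
    p=camera(n); X=pts(p); m=p["depth"]>0
    f=X[m]; P.append(f);C.append(p["img"][m])
    b=f[(abs(f[:,0]-.45)<.1)&(abs(f[:,1])<.3)]; b=b[abs(b[:,2])<.012]; print(n,"bench z",np.median(b[:,2]))
    if n=="scene": crop=cv2.resize(p["img"][140:290,220:460],None,fx=3,fy=3,interpolation=cv2.INTER_CUBIC)
np.savez("pc.npz",a=P[0],b=P[1],ca=C[0],cb=C[1])
# top-down colour maps, 2mm/px, x .38-.78 rows (up=+x), y .34..-.2 cols
out=[]
for X,c in zip(P,C):
    im=np.zeros((200,270,3),np.uint8); k=(X[:,2]>-.01)&(X[:,2]<.15); X,c=X[k],c[k]
    r=((.78-X[:,0])/.002).astype(int); q=((.34-X[:,1])/.002).astype(int)
    ok=(r>=0)&(r<200)&(q>=0)&(q<270); o=np.argsort(X[ok][:,2])
    im[r[ok][o],q[ok][o]]=c[ok][o]; out.append(im)
top=np.vstack(out)
save("c.png",np.vstack([crop[:, :720]])); save("d.png",cv2.resize(np.hstack(out),(800,296)))
for X,c,n in zip(P,C,"ab"):
    for nm,zl,zh,box in [("slide",.051,.061,(.6,.72,-.09,.0)),("end",.041,.049,(.55,.72,.12,.26)),("fence",.024,.032,(.6,.72,-.1,.25)),("stone",.04,.056,(.44,.6,.0,.15))]:
        k=(X[:,2]>zl)&(X[:,2]<zh)&(X[:,0]>box[0])&(X[:,0]<box[1])&(X[:,1]>box[2])&(X[:,1]<box[3]); Y=X[k]
        if len(Y)>5:
            r=cv2.minAreaRect((Y[:,:2]*1000).astype(np.float32)); print(n,nm,len(Y),np.round(r[0],1),np.round(r[1],1),round(r[2],1),"zmed",np.median(Y[:,2]))
E
```

```text
scene bench z -0.0003718627813638544
side bench z 0.002733791812161322
a slide 187 [648.7 -47.6] [51.8 30.3] 11.8 zmed 0.05555919375343238
a end 117 [591.8 209.5] [48.3 94.1] 62.7 zmed 0.04421677791750315
a fence 468 [652.   57.2] [ 71.  320.4] 6.5 zmed 0.027302059348053197
a stone 292 [516.7  80.1] [111.4  31.3] 86.9 zmed 0.04803245152677271
b slide 122 [644.9 -46.4] [50.5 33.8] 9.6 zmed 0.05781047762666284
b end 136 [600.2 227.7] [60.1 77.1] 12.0 zmed 0.04701286393813561
b fence 266 [647.4  56.8] [ 69.3 318.5] 3.8 zmed 0.029349292046473296
b stone 425 [507.9  80.1] [110.7  42.9] 86.0 zmed 0.049081748287653666
```

View pics/c.png

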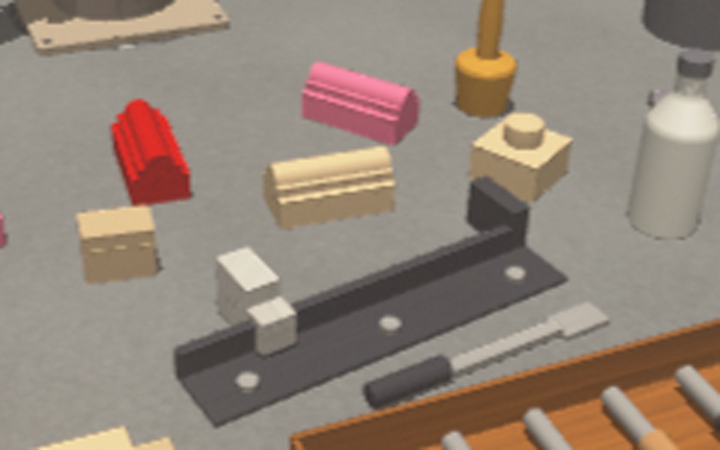

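View pics/d.png

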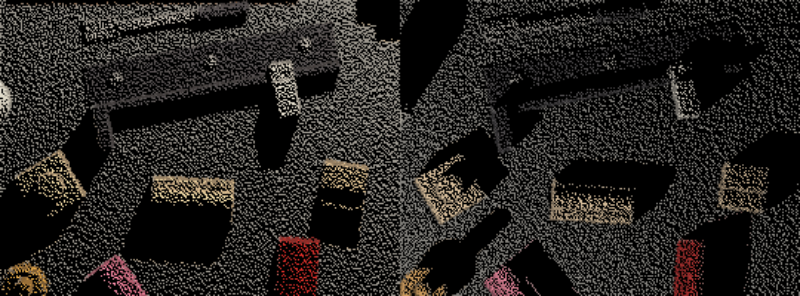

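The crop confirms it: the limestone-coloured stone is a 110 mm half-round moulding in front of the fence. Boss_stone is close to the left of the end stop, and step_stone is robot-side of the slider. Next I'll refine the jig and stone poses.

```bash
cat > fit.py <<'E'
from h import *
np.set_printoptions(precision=1,suppress=True)
d=np.load("pc.npz")
for n,dz in [("a",0),("b",.0025)]:
    X=d[n].copy(); c=d["c"+n].astype(int); X[:,2]-=dz
    dark=c.max(1)<95
    S=X[(X[:,2]>.052)&(X[:,2]<.06)&(abs(X[:,0]-.647)<.05)&(abs(X[:,1]+.047)<.04)]
    sc=np.array(cv2.minAreaRect((S[:,:2]*1000).astype(np.float32))[0])
    k=dark&(X[:,2]>.02)&(X[:,2]<.031)&(X[:,0]>.58)&(X[:,0]<.72)&(X[:,1]>-.13)&(X[:,1]<.2)
    F=X[k][:,:2]*1000
    l=cv2.fitLine(F.astype(np.float32),cv2.DIST_HUBER,0,.01,.01).ravel(); yaw=np.arctan2(-l[0]*np.sign(l[1]),abs(l[1]))
    R=np.array([[np.cos(yaw),-np.sin(yaw)],[np.sin(yaw),np.cos(yaw)]])
    G=(F-sc)@R
    E=X[dark&(X[:,2]>.035)&(X[:,2]<.05)][:,:2]*1000; E=(E-sc)@R; E=E[(abs(E[:,0])<60)&(E[:,1]>200)&(E[:,1]<300)]
    print(n,"slide c",sc,"yaw deg",np.degrees(yaw),"fence x rel slide",np.percentile(G[:,0],[1,5,50,95,99]),"y",G[:,1].min(),G[:,1].max())
    print("end rel x",np.percentile(E[:,0],[2,98]),"y",np.percentile(E[:,1],[2,50,98]),len(E))
    T=X[(X[:,2]>.006)&(X[:,2]<.06)&(abs(X[:,0]-.51)<.06)&(abs(X[:,1]-.08)<.08)]
    r=cv2.minAreaRect((T[:,:2]*1000).astype(np.float32)); print("stone all",np.array(r[0]),np.array(r[1]),r[2])
    for zl,zh in [(.022,.033),(.046,.055)]:
        U=T[(T[:,2]>zl)&(T[:,2]<zh)]; r=cv2.minAreaRect((U[:,:2]*1000).astype(np.float32)); print("  ",zl,len(U),np.array(r[0]),np.array(r[1]),r[2])
    for nm,cx,cy,hw in [("boss",.525,.27,.06),("step",.535,-.12,.05)]:
        U=X[(X[:,2]>.012)&(X[:,2]<.07)&(abs(X[:,0]-cx)<hw)&(abs(X[:,1]-cy)<hw)&~dark]; r=cv2.minAreaRect((U[:,:2]*1000).astype(np.float32)); print(nm,np.array(r[0]),np.array(r[1]),r[2]); print(cv2.boxPoints(r).ravel())
E
python3 fit.py
```

```text
a slide c [648.7 -47.6] yaw deg 10.61836 fence x rel slide [-15.2   7.7  33.5  36.2  36.8] y -77.31505187036292 245.91795854837042
end rel x [-20.3  36.5] y [241.2 246.  257.7] 127
stone all [513.7  80.1] [112.   55.9] 85.1504898071289
   0.022 202 [530.   70.5] [119.2  51.3] 64.56456756591797
   0.046 192 [514.1  80. ] [110.4  26.1] 86.86691284179688
boss [529.1 272.3] [72.2 75.5] 31.36271858215332
[478.6 285.8 517.9 221.3 579.6 258.9 540.3 323.3]
step [ 529.7 -123.3] [60.2 63.3] 81.91454315185547
[ 494.2 -148.7  556.8 -157.6  565.3  -98.   502.6  -89.1]
b slide c [645.5 -46.5] yaw deg 10.430924 fence x rel slide [24.  24.9 28.4 35.4 36.4] y -75.13124685339517 225.42429519492515
end rel x [-23.8  33.3] y [241.7 256.  262.3] 171
stone all [505.2  80.7] [115.1  55.8] 83.31759643554688
   0.022 206 [488.8  90. ] [119.8  50.2] 63.39928436279297
   0.046 228 [506.  80.] [110.   24.8] 86.485107421875
boss [525.2 272.4] [70.8 74.7] 30.16892433166504
[475.8 286.9 513.3 222.3 574.5 257.9 537.  322.4]
step [ 525.8 -123. ] [66.5 64.5] 81.28893280029297
[ 488.9 -151.   552.6 -160.8  562.7  -95.   499.   -85.3]
```

Measured jig origin is about (0.6276, 0.1956), yaw 10.6°, slide about 0.008. The stone is at jig (-137, -92), 14° off. I'll bring the open gripper, lined up with the jig, to the robot side of the stone.

Call:
carry_out([
  [0.36,-0.42,0,0,1],
  [0.727,-0.838,0,0,1],
  [0.727,-0.838,0,0,1],
  [0.727,-0.838,0,0,1],
])

```text
clock: 1.5
position: [0.306, -0.4079, 0.2235]
ee_rot: [0.977, 0.212, 0.0, 0.0]
ft_force: [0.7, -0.3, -0.9]
grip_width: 1.004
grasp_force: 0.0
```

Call:
carry_out([
  [0.36,-0.42,0,0,1],
  [0.727,-0.838,0,0,1],
  [0.727,-0.838,0,0,1],
  [0.727,-0.838,0,0,1],
])

```text
clock: 2.0
position: [0.3532, -0.2495, 0.2233]
ee_rot: [0.977, 0.212, 0.0, 0.0]
ft_force: [0.7, -0.4, -0.0]
grip_width: 1.002
grasp_force: 0.0
```

Call:
carry_out([
  [0.36,-0.42,0,0,1],
  [0.727,-0.838,0,0,1],
  [0.727,-0.838,0,0,1],
  [0.727,-0.838,0,0,1],
])

```text
clock: 2.5
position: [0.4011, -0.0907, 0.2232]
ee_rot: [0.977, 0.211, 0.0, 0.0]
ft_force: [-0.1, -0.8, -0.5]
grip_width: 1.005
grasp_force: 0.0
```

Call:
carry_out([
  [0.36,-0.42,0,0.2,1],
  [0.727,-0.838,0,0.453,1],
  [0.727,-0.838,0,0.453,1],
  [0.727,-0.838,0,0.453,1],
  [0.727,-0.838,0,0.453,1],
])

```text
clock: 3.12
position: [0.4484, 0.0652, 0.2226]
ee_rot: [0.996, 0.091, -0.0, 0.0]
ft_force: [-1.1, -0.1, 0.4]
grip_width: 1.001
grasp_force: 0.0
```

Call:
carry_out([
  [0,0,0.4,0,0.4],
  [0,0,0.8,0,0.4],
  [0,0,0.8,0,0.4],
  [0,0,0.8,0,0.4],
])

```text
clock: 3.62
position: [0.4492, 0.0667, 0.1048]
ee_rot: [0.996, 0.092, 0.001, 0.0]
ft_force: [0.4, 0.6, 1.2]
grip_width: 0.697
grasp_force: 0.0
```

Call:
carry_out([
  [0,0,0.24,0,0.4],
  [0,0,0.48,0,0.4],
  [0,0,0.48,0,0.4],
  [0,0,0.48,0,0.4],
])

```text
clock: 4.12
position: [0.4498, 0.0675, 0.0333]
ee_rot: [0.996, 0.092, 0.002, 0.0]
ft_force: [-0.7, 0.4, -0.3]
grip_width: 0.701
grasp_force: 0.0
```

```bash
python3 - <<'E'
from h import *
p=camera("side"); save("e.png",cv2.resize(p["img"][140:330,200:470],None,fx=2.8,fy=2.8,interpolation=cv2.INTER_CUBIC))
E
```

```text
(no output)
```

View pics/e.png

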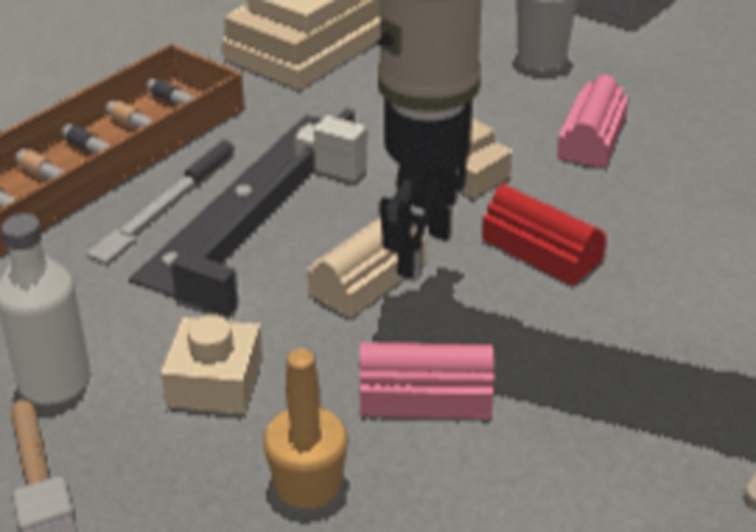

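The fingertips stand just robot-side of the stone (crop (408,275)), clear of the pink and red look-alikes. Pushing slowly towards the fence.

Call:
carry_out([
  [0.06,0,0,0,0.4],
  [0.12,0,0,0,0.4],
  [0.18,0,0,0,0.4],
  [0.24,0,0,0,0.4],
  [0.3,0,0,0,0.4],
  [0.36,0,0,0,0.4],
  [0.42,0,0,0,0.4],
  [0.48,0,0,0,0.4],
  [0.54,0,0,0,0.4],
  [0.6,0,0,0,0.4],
  [0.66,0,0,0,0.4],
  [0.7,0,0,0,0.4],
  [0.7,0,0,0,0.4],
])

```text
clock: 5.8
position: [0.5511, 0.087, 0.0305]
ee_rot: [0.996, 0.093, -0.001, 0.0]
ft_force: [-2.5, -0.7, 2.4]
grip_width: 0.703
grasp_force: 1.9
```

```bash
cat > jig.py <<'E'
from h import *
np.set_printoptions(precision=1,suppress=True)
O=np.array([627.6,195.6]); a=np.radians(10.6); R=np.array([[np.cos(a),-np.sin(a)],[np.sin(a),np.cos(a)]])
def look(tag=None):
    o=manip.get_obs(); print("tcp jig",(o["position"][:2]*1000-O)@R,o["ft_force"])
    for n,dz in [("scene",0),("side",.0025)]:
        p=camera(n); X=pts(p); X[...,2]-=dz; J=np.concatenate([(X[...,:2]*1000-O)@R,X[...,2:]*1000],-1)
        c=p["img"].astype(int); lime=(c[...,0]>110)&(c[...,0]-c[...,2]>25)&(c[...,0]-c[...,1]<60)&(p["depth"]>0)
        k=lime&(abs(J[...,0]+80)<95)&(J[...,1]<20)&(J[...,1]>-225)&(J[...,2]>5)&(J[...,2]<58)
        for zl in (6,43):
            U=J[k&(J[...,2]>zl)]; U=U[np.all(abs(U[:,:2]-np.median(U[:,:2],0))<75,1)]
            r=cv2.minAreaRect(U[:,:2].astype(np.float32)); print(n,"stone z>",zl,len(U),np.array(r[0]),np.array(r[1]),r[2],"lo",np.percentile(U,1,0),"hi",np.percentile(U,99,0))
        s=(p["depth"]>0)&(J[...,2]>51)&(J[...,2]<60)&(abs(J[...,0]+25)<32)&(J[...,1]>-290)&(J[...,1]<-90)&(c.max(-1)-c.min(-1)<25)&(c.min(-1)>90)
        U=J[s]
        if len(U)>10: print(n,"slide",len(U),np.percentile(U,[2,98],0)[:,:2].ravel(),"value~",np.percentile(U[:,1],[2,98]).mean()+250)
        if tag: save(f"{tag}_{n}.png",p["img"])
E
python3 -c "
from jig import *
look('f')"
```

```text
tcp jig [-95.2 -92.6] [-2.5 -0.7  2.4]
scene stone z> 6 901 [-64.4 -89.8] [113.7  54.1] 84.15196990966797 lo [ -91.7 -144.     6.6] hi [-42.1 -35.   52.6]
scene stone z> 43 257 [-69.5 -89.1] [110.2  27.6] 88.31082916259766 lo [ -81.3 -143.2   43.2] hi [-56.8 -34.9  53. ]
scene slide 166 [ -47.1 -256.7    1.  -229. ] value~ 7.1509886891241194
side stone z> 6 561 [-74.5 -78.7] [95.9 56.4] 88.77532196044922 lo [-101.8 -125.9    6.6] hi [-48.9 -31.9  53.1]
side stone z> 43 110 [-78.4 -79.2] [95.5 23.6] 84.42559814453125 lo [ -87.2 -126.6   43.4] hi [-63.8 -32.3  55. ]
```

```bash
python3 - <<'E'
from h import *
a=cv2.imread("pics/f_side.png")[150:290,240:420]; b=cv2.imread("pics/f_scene.png")[130:270,240:420]
cv2.imwrite("pics/g.png",cv2.resize(np.hstack([a,b]),None,fx=2.2,fy=2.2,interpolation=cv2.INTER_CUBIC))
E
```

```text
(no output)
```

View pics/g.png

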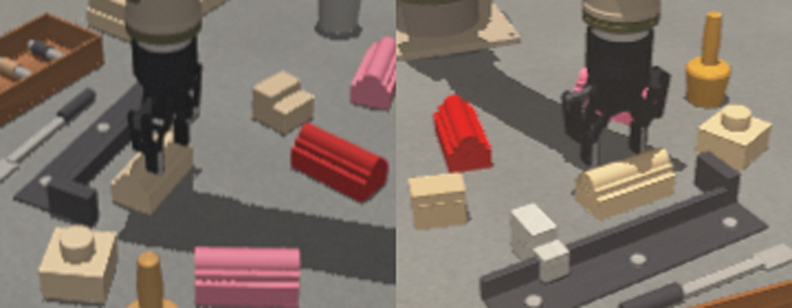

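```bash
python3 - <<'E'
from jig import *
for n,dz in [("scene",0),("side",.0025)]:
    p=camera(n); X=pts(p); X[...,2]-=dz; J=np.concatenate([(X[...,:2]*1000-O)@R,X[...,2:]*1000],-1)
    c=p["img"].astype(int)
    k=(p["depth"]>0)&(abs(J[...,0]+95)<60)&(abs(J[...,1]+92)<75)&(J[...,2]>8)&(c.max(-1)-c.min(-1)<22)&(c.max(-1)<170)
    for zl,zh in [(8,20),(20,30),(30,40),(40,55),(55,70),(70,90)]:
        U=J[k&(J[...,2]>zl)&(J[...,2]<zh)]
        if len(U)>4: print(n,zl,len(U),"x",np.percentile(U[:,0],[3,25,50,75,97]),"y",np.percentile(U[:,1],[3,50,97]))
    b=(c[...,0]-c[...,2]>25)&(p["depth"]>0)&(abs(J[...,1]+92)<50)&(abs(J[...,0]+80)<60)&(J[...,2]>5)
    for zl,zh in [(5,15),(15,26),(27,33),(34,44),(48,56)]:
        U=J[b&(J[...,2]>zl)&(J[...,2]<zh)]
        if len(U)>4: print("   stone",zl,len(U),np.percentile(U[:,0],[3,50,97]))
E
```

```text
scene 40 35 x [-103.4  -93.8  -87.4  -84.5  -82.3] y [-133.3  -61.8  -55.7]
scene 55 80 x [-100.7  -92.7  -86.9  -83.7  -81.2] y [-135.4 -121.9  -49.7]
scene 70 98 x [-101.8  -91.3  -86.3  -82.4  -80.6] y [-135.4  -61.9  -48.9]
   stone 5 105 [-71.1 -44.2 -42.1]
   stone 15 113 [-64.1 -44.2 -42. ]
   stone 27 123 [-53.3 -48.3 -42.8]
   stone 34 168 [-62.8 -55.7 -49.9]
   stone 48 145 [-77.3 -67.9 -60.4]
side 30 7 x [-95.2 -94.  -93.2 -92.8 -89. ] y [-136.1  -76.5  -60.4]
side 40 41 x [-106.  -101.4  -96.6  -90.4  -84.9] y [-125.5 -121.2  -49.1]
side 55 78 x [-106.3 -103.   -98.5  -93.2  -86.8] y [-127.   -61.   -46.2]
side 70 87 x [-107.  -104.5  -99.7  -93.   -84.6] y [-128.5 -121.7  -46.1]
   stone 5 54 [-101.9 -100.4  -98.9]
   stone 15 57 [-102.3 -100.3  -98.4]
   stone 27 85 [-101.4  -98.   -93. ]
   stone 34 83 [-94.5 -88.8 -52.8]
   stone 48 64 [-83.7 -76.1 -66.2]
```

The cloud shows the fingertips over the base ledge, pushing on the step or roll. I'll back off and measure the tip height.

Call:
carry_out([
  [-0.15,0,0,0,0.4],
  [-0.3,0,0,0,0.4],
  [-0.3,0,0,0,0.4],
  [-0.3,0,0,0,0.4],
])

```text
clock: 6.5
position: [0.5079, 0.0786, 0.0311]
ee_rot: [0.996, 0.093, 0.001, 0.0]
ft_force: [-0.1, 0.3, 0.2]
grip_width: 0.702
grasp_force: 0.0
```

```bash
python3 - <<'E'
from jig import *
o=manip.get_obs(); t=(o["position"][:2]*1000-O)@R; print(t,o["position"][2],o["ft_force"])
for n,dz in [("scene",0),("side",.0025)]:
    p=camera(n); X=pts(p); X[...,2]-=dz; J=np.concatenate([(X[...,:2]*1000-O)@R,X[...,2:]*1000],-1)
    k=(p["depth"]>0)&(abs(J[...,0]-t[0])<16)&(abs(J[...,1]-t[1])<60)&(J[...,2]>5)
    for zl in range(5,60,6):
        U=J[k&(J[...,2]>zl)&(J[...,2]<zl+6)]
        if len(U)>2: print(n,zl,len(U),"x",np.percentile(U[:,0],[3,50,97]),"y",np.percentile(U[:,1],[3,25,50,75,97]))
E
```

```text
[-139.2  -93. ] 0.03113186280830149 [-0.1  0.3  0.2]
scene 41 7 x [-145.9 -134.9 -127.8] y [-126.8  -92.7  -60.9  -60.8  -60.2]
scene 47 19 x [-145.2 -129.6 -125.2] y [-132.4 -127.   -61.9  -60.2  -54.8]
scene 53 29 x [-145.5 -130.8 -125.6] y [-135.2 -128.6  -62.5  -60.5  -48.6]
scene 59 33 x [-146.7 -131.2 -125.9] y [-135.5 -129.9  -62.5  -60.   -49.6]
side 41 6 x [-145.  -136.1 -131.4] y [-123.6 -122.8  -90.   -57.3  -56.5]
side 47 22 x [-149.7 -144.4 -129.2] y [-123.6 -122.8 -121.8  -56.8  -51.4]
side 53 32 x [-149.6 -140.2 -129.4] y [-124.4 -122.   -89.7  -50.7  -48.5]
side 59 28 x [-150.5 -143.7 -130.9] y [-125.6 -123.3 -120.7  -54.6  -49.2]
```

Call:
carry_out([
  [0,0,0.05,0,0.4],
  [0,0,0.1,0,0.4],
  [0,0,0.1,0,0.4],
])

```text
clock: 6.98
position: [0.5063, 0.0786, 0.0149]
ee_rot: [0.996, 0.093, -0.001, -0.0]
ft_force: [-0.1, 0.2, 0.5]
grip_width: 0.697
grasp_force: 0.0
```

```bash
python3 - <<'E'
from jig import *
o=manip.get_obs(); t=(o["position"][:2]*1000-O)@R; print(t,o["position"][2],o["ft_force"])
p=camera("side"); X=pts(p); X[...,2]-=.0025; J=np.concatenate([(X[...,:2]*1000-O)@R,X[...,2:]*1000],-1)
k=(p["depth"]>0)&(abs(J[...,0]-t[0])<16)&(abs(J[...,1]-t[1])<60)&(J[...,2]>5)
for zl in range(5,60,6):
    U=J[k&(J[...,2]>zl)&(J[...,2]<zl+6)]
    if len(U)>2: print(zl,len(U),"x",np.percentile(U[:,0],[3,50,97]))
v,u=np.where(k); m=[int(np.median(v)),int(np.median(u))]; print(m)
save("h.png",cv2.resize(p["img"][m[0]-50:m[0]+70,m[1]-80:m[1]+80],None,fx=5,fy=5,interpolation=cv2.INTER_CUBIC))
E
```

```text
[-140.7  -92.7] 0.014867219809789205 [-0.1  0.2  0.5]
29 18 x [-149.8 -143.2 -130.7]
35 27 x [-151.8 -143.7 -133.6]
41 26 x [-151.2 -144.2 -130.9]
47 30 x [-151.8 -143.2 -131.9]
53 34 x [-151.6 -145.3 -132.1]
59 19 x [-151.5 -146.3 -131.6]
[160, 324]
```

View pics/h.png

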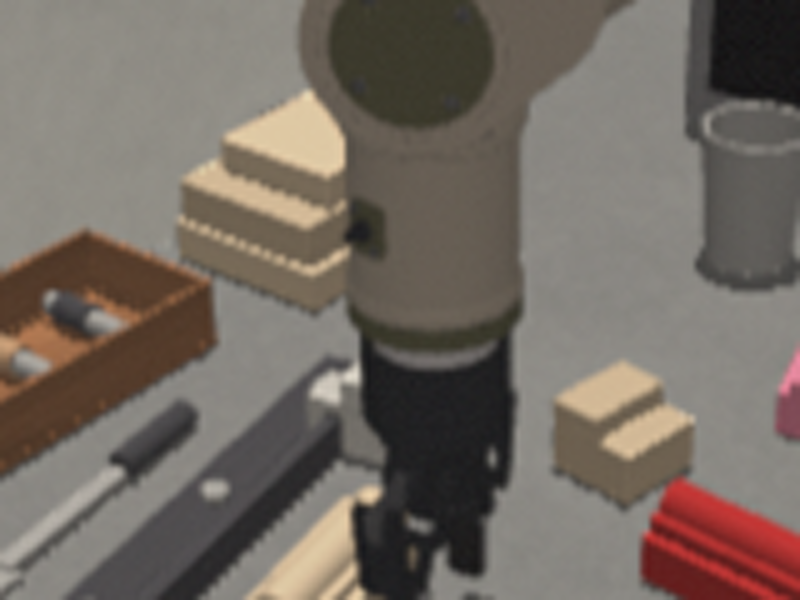

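```bash
python3 - <<'E'
from jig import *
o=manip.get_obs(); t=(o["position"][:2]*1000-O)@R
for n in ["side","scene"]:
  p=camera(n); f=200/np.tan(np.radians(p["vertical_fov"]/2)); im=p["img"]
  for s in (-1,1):
    print(n,s)
    for z in range(-6,50,5):
        w=np.append((O+R@(t+[0,s*32.]))/1000,z/1000); c=p["R"]@w+p["t"]; u,v=int(round(p["cx"]+f*c[0]/c[2])),int(round(p["cy"]+f*c[1]/c[2]))
        print(z,(u,v),im[v,u-3:u+4:3].tolist(),"dz mm",(p["depth"][v,u-2:u+3]-c[2])*1000)
    if s==1 and n=="side": save("i.png",cv2.resize(im[v-30:v+40,u-50:u+50],None,fx=7,fy=7,interpolation=cv2.INTER_CUBIC))
E
```

```text
side -1
-6 (337, 234) [[72, 70, 68], [74, 73, 71], [74, 72, 70]] dz mm [ -8.9 -15.2 -13.7 -16.8 -12.8]
-1 (337, 233) [[77, 76, 73], [72, 71, 69], [74, 72, 71]] dz mm [-3.7 -6.6 -0.9 -3.9 -7.3]
4 (337, 232) [[115, 113, 108], [73, 72, 70], [73, 72, 70]] dz mm [-2.5 -1.2 -0.7  4.   0.3]
9 (337, 230) [[142, 139, 134], [74, 73, 70], [77, 75, 73]] dz mm [ 9.4 10.4 11.6 11.9 11.6]
14 (337, 229) [[140, 137, 132], [76, 75, 73], [112, 109, 105]] dz mm [14.4 16.5 16.7 17.  14.7]
19 (337, 227) [[139, 137, 131], [138, 135, 130], [139, 138, 133]] dz mm [30.  29.7 25.8 26.4 29.8]
24 (337, 226) [[138, 136, 130], [137, 135, 130], [136, 135, 129]] dz mm [33.8 37.8 35.3 33.8 34.8]
29 (337, 224) [[108, 106, 102], [55, 54, 52], [77, 75, 73]] dz mm [43.7 46.3 -4.8 -3.7 -7.9]
34 (337, 223) [[59, 57, 55], [31, 30, 30], [60, 59, 57]] dz mm [ 2.2  1.2  1.7 -5.2 -5. ]
39 (337, 221) [[36, 35, 34], [30, 28, 29], [59, 57, 56]] dz mm [ 4.9 -7.3 -4.7 -9.7 -9.9]
44 (337, 220) [[35, 35, 36], [30, 29, 29], [58, 57, 56]] dz mm [ 3.1 -1.6 -5.7 -8.2 -5.4]
49 (337, 219) [[35, 33, 32], [33, 31, 31], [57, 56, 55]] dz mm [ 0
[... 2755 characters left out ...]
81, 76], [85, 80, 77]] dz mm [24.8 27.8 28.6 26.1 25. ]
19 (338, 198) [[86, 81, 77], [86, 81, 76], [84, 81, 76]] dz mm [34.6 38.4 39.5 38.9 40.8]
24 (338, 197) [[84, 81, 75], [86, 82, 77], [84, 81, 75]] dz mm [ 43.5  45.1  45.5  47.  -10.3]
29 (338, 195) [[85, 81, 76], [53, 50, 46], [88, 83, 79]] dz mm [ 56.6  57.4  -0.9  -3.3 -12.4]
34 (338, 194) [[85, 82, 77], [51, 45, 43], [88, 82, 78]] dz mm [59.8  5.3  3.3 -1.5 -9.9]
39 (338, 192) [[79, 76, 72], [49, 45, 40], [83, 79, 75]] dz mm [ 77.2   5.1  -1.3  -3.7 -10.5]
44 (338, 191) [[79, 76, 71], [51, 45, 42], [85, 80, 76]] dz mm [87.3  6.8  1.5 -4.2 -7.4]
49 (338, 189) [[85, 82, 77], [50, 45, 41], [84, 79, 76]] dz mm [95.5  4.7  4.3 -0.4 -9. ]
```

View pics/i.png

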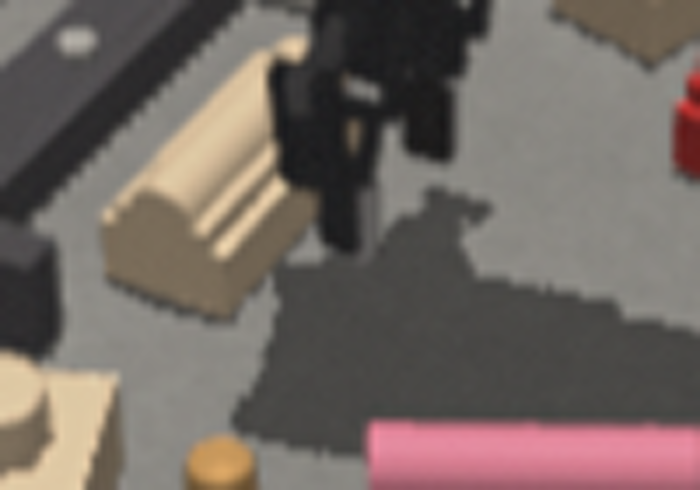

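The picture shows the tips at about z = 28 mm while TCP z reads 15 mm, so the real height is higher than nominal. The stone is upright and nearly parallel to the fence. I'll drop another 15 mm so the push is low on the base.

Call:
carry_out([
  [0,0,0.05,0,0.4],
  [0,0,0.1,0,0.4],
  [0,0,0.1,0,0.4],
])

```text
clock: 7.5
position: [0.5063, 0.0785, -0.0]
ee_rot: [0.996, 0.093, -0.001, -0.0]
ft_force: [-0.8, -0.3, 0.9]
grip_width: 0.698
grasp_force: 0.0
```

Call:
carry_out([
  [0.06,0,0,0,0.4],
  [0.12,0,0,0,0.4],
  [0.17,0,0,0,0.4],
  [0.22,0,0,0,0.4],
  [0.27,0,0,0,0.4],
  [0.32,0,0,0,0.4],
  [0.37,0,0,0,0.4],
  [0.41,0,0,0,0.4],
  [0.44,0,0,0,0.4],
  [0.46,0,0,0,0.4],
  [0.46,0,0,0,0.4],
])

```text
clock: 8.88
position: [0.5743, 0.0913, 0.0005]
ee_rot: [0.996, 0.093, -0.001, 0.0]
ft_force: [-4.1, -0.7, 2.7]
grip_width: 0.701
grasp_force: 2.1
```

```bash
python3 -c "
from jig import *
look('k')"
```

```text
tcp jig [-71.6 -92.7] [-4.1 -0.7  2.7]
scene stone z> 6 772 [-37.1 -88.9] [ 72.3 111.4] 1.4686774015426636 lo [ -58.3 -144.     9.8] hi [ -2.5 -34.   52.6]
scene stone z> 43 279 [-29.9 -88.5] [ 27.2 110.9] 1.4750561714172363 lo [ -39.  -143.5   43.1] hi [-17.1 -33.9  53.2]
scene slide 166 [ -48.3 -256.7    0.8 -228.8] value~ 7.219351189980614
side stone z> 6 333 [-31.8 -71.1] [59.8 80.7] 0.08876091986894608 lo [ -61.5 -110.5    6.7] hi [ -7.2 -31.7  53.9]
side stone z> 43 81 [-37.3 -72.6] [81.8 23.6] 84.75702667236328 lo [ -45.8 -112.6   43.1] hi [-23.9 -32.4  54.5]
side slide 40 [ -52.1 -257.7  -24.1 -226.6] value~ 7.863350721751658
```

Call:
carry_out([
  [0.015,0,0,0,0.4],
  [0.03,0,0,0,0.4],
  [0.045,0,0,0,0.4],
  [0.045,0,0,0,0.4],
])

```text
clock: 9.48
position: [0.5791, 0.0921, 0.0004]
ee_rot: [0.996, 0.093, -0.003, 0.001]
ft_force: [-15.4, -2.4, 10.2]
grip_width: 0.695
grasp_force: 7.7
```

Call:
carry_out([
  [0.015,0,0,0,0.4],
  [0.015,0,0,0,0.4],
])

```text
clock: 9.72
position: [0.5791, 0.0921, 0.0003]
ee_rot: [0.996, 0.093, -0.005, 0.001]
ft_force: [-26.7, -5.0, 20.3]
grip_width: 0.702
grasp_force: 13.8
```

The stone is seated against the fence: the force rose sharply with no further travel. Backing off, lifting and closing the fingers, then moving to the slider.

Call:
carry_out([
  [-0.1,0,0,0,0.4],
  [-0.2,0,0,0,0.4],
  [-0.2,0,0,0,0.4],
  [-0.2,0,-0.4,0,-1],
  [-0.2,0,-0.73,0,-1],
  [-0.2,0,-0.73,0,-1],
  [-0.2,0,-0.73,0,-1],
])

```text
clock: 10.6
position: [0.5546, 0.0873, 0.11]
ee_rot: [0.996, 0.093, 0.0, 0.0]
ft_force: [-1.2, 0.5, -1.2]
grip_width: 0.007
grasp_force: 0.0
```

Call:
carry_out([
  [0.16,0.35,0,0,-1],
  [0.32,0.7,0,0,-1],
  [0.47,0.95,0,0,-1],
  [0.47,0.95,0,0,-1],
  [0.47,0.95,0,0,-1],
])

```text
clock: 11.22
position: [0.649, -0.0387, 0.1087]
ee_rot: [0.996, 0.093, -0.001, -0.001]
ft_force: [-0.0, 0.7, -0.1]
grip_width: -0.0
grasp_force: 0.0
```

```bash
cat > tip.py <<'E'
from jig import *
def tip():
    o=manip.get_obs(); t=(o["position"][:2]*1000-O)@R; print("tcp jig",t,o["position"][2],o["ft_force"])
    for n,dz in [("scene",0),("side",.0025)]:
        p=camera(n); X=pts(p); X[...,2]-=dz; J=np.concatenate([(X[...,:2]*1000-O)@R,X[...,2:]*1000],-1)
        k=(p["depth"]>0)&(abs(J[...,0]-t[0])<25)&(abs(J[...,1]-t[1])<28)&(J[...,2]>30)
        U=J[k]; z0=np.percentile(U[:,2],1); V=U[U[:,2]<z0+25]; print(n,"tip z",z0,"x",np.percentile(V[:,0],[2,98]),"y",np.percentile(V[:,1],[2,98]))
E
python3 -c "
from tip import *
tip(); look()"
```

```text
tcp jig [ -22.1 -234.2] 0.10869539180526155 [-0.   0.7 -0.1]
scene tip z 35.10997473274728 x [-45.6   1.8] y [-257.3 -228.1]
side tip z 32.435934903900105 x [-45.8  -1.7] y [-255.2 -224.6]
tcp jig [ -21.9 -233.6] [-0.3  0.7  0.6]
scene stone z> 6 713 [-25.1 -88.5] [ 57.7 114.1] 0.1430070698261261 lo [ -49.7 -144.2    9.4] hi [  1.2 -34.2  52.9]
scene stone z> 43 287 [-24.3 -88. ] [112.3  24.9] 89.87399291992188 lo [ -33.9 -143.5   43.4] hi [-12.  -34.8  53.1]
scene slide 174 [ -47.9 -256.8    1.1 -228.1] value~ 7.557012652633716
side stone z> 6 700 [-29.1 -85.6] [ 61.8 112.2] 2.6404733657836914 lo [ -56.2 -137.5    7.2] hi [ -3.4 -31.7  53.6]
side stone z> 43 230 [-31.1 -85.9] [106.6  22.9] 89.55027770996094 lo [ -42.1 -137.1   43.2] hi [-20.  -33.   54.4]
side slide 105 [ -50.6 -255.    -1.8 -226.1] value~ 9.451532903552163
```

Call:
carry_out([
  [-0.02,0.3,0,0,-1],
  [-0.02,0.44,0,0,-1],
  [-0.02,0.44,0,0,-1],
  [-0.02,0.44,0.2,0,-1],
  [-0.02,0.44,0.35,0,-1],
  [-0.02,0.44,0.35,0,-1],
])

```text
clock: 12.18
position: [0.6575, -0.1038, 0.0557]
ee_rot: [0.996, 0.093, -0.002, -0.001]
ft_force: [-0.4, 0.0, 0.4]
grip_width: -0.001
grasp_force: 0.0
```

```bash
python3 -c "
from tip import *
tip()"
```

```text
tcp jig [ -25.7 -299.8] 0.05574423963175379 [-0.4  0.   0.4]
scene tip z 72.05666629583803 x [-29.  -10.9] y [-312.5 -285. ]
side tip z 68.7066138183111 x [-36.  -17.5] y [-304.8 -284. ]
```

Call:
carry_out([
  [0,0,0.1,0,-1],
  [0,0,0.21,0,-1],
  [0,0,0.21,0,-1],
  [0,-0.06,0.21,0,-1],
  [0,-0.12,0.21,0,-1],
  [0,-0.17,0.21,0,-1],
  [0,-0.21,0.21,0,-1],
  [0,-0.25,0.21,0,-1],
  [0,-0.3,0.21,0,-1],
  [0,-0.35,0.21,0,-1],
  [0,-0.4,0.21,0,-1],
  [0,-0.4,0.21,0,-1],
])

```text
clock: 13.78
position: [0.6474, -0.0445, 0.0262]
ee_rot: [0.996, 0.093, -0.0, -0.0]
ft_force: [-0.2, 0.1, 0.5]
grip_width: 0.0
grasp_force: 0.0
```

```bash
python3 -c "
from tip import *
tip();look()"
```

```text
tcp jig [ -24.7 -239.6] 0.026163813985922657 [-0.2  0.1  0.5]
scene tip z 36.245605654594435 x [-28.   -0.1] y [-252.  -213.4]
side tip z 46.38546648375634 x [-49.4  -4.8] y [-245.8 -212.6]
tcp jig [ -25.1 -240.4] [ 0.   0.5 -0.4]
scene stone z> 6 716 [-24.1 -88. ] [113.7  56.8] 86.34522247314453 lo [ -51.  -144.1    9.2] hi [  1.1 -34.1  52.6]
scene stone z> 43 278 [-23.5 -87.6] [112.7  23.9] 89.16921997070312 lo [ -34.9 -143.3   43.3] hi [-12.  -34.3  53.1]
scene slide 130 [ -37.7 -243.5    0.8 -196.2] value~ 30.170303856436192
side stone z> 6 747 [-27.7 -86. ] [ 58.5 112.3] 0.9542510509490967 lo [ -56.3 -139.8    6.8] hi [ -2.9 -31.4  53.8]
side stone z> 43 243 [-31.6 -86. ] [ 24.3 110. ] 0.7602355480194092 lo [ -42.3 -139.9   43.1] hi [-20.2 -31.9  54.3]
side slide 106 [ -51.8 -221.5   -4.3 -191.2] value~ 43.64360739115756
```

Call:
carry_out([
  [0,-0.05,0,0,-1],
  [0,-0.1,0,0,-1],
  [0,-0.15,0,0,-1],
  [0,-0.2,0,0,-1],
  [0,-0.25,0,0,-1],
  [0,-0.29,0,0,-1],
  [0,-0.33,0,0,-1],
  [0,-0.37,0,0,-1],
  [0,-0.41,0,0,-1],
  [0,-0.45,0,0,-1],
  [0,-0.49,0,0,-1],
  [0,-0.49,0,0,-1],
])

```text
clock: 15.48
position: [0.6343, 0.0257, 0.0263]
ee_rot: [0.996, 0.092, 0.0, 0.001]
ft_force: [0.2, -4.2, -3.2]
grip_width: 0.002
grasp_force: 2.3
```

```bash
python3 -c "
from tip import *
look()"
```

```text
tcp jig [ -24.6 -168.2] [ 0.2 -4.2 -3.2]
scene stone z> 6 551 [-18.4 -71.6] [ 50.9 144.8] 6.8031325340271 lo [ -32.3 -125.5   28.2] hi [  3.8 -14.4  52.9]
scene stone z> 43 255 [-21.3 -70.2] [ 30.7 114. ] 6.033356189727783 lo [ -32.7 -124.7   43.2] hi [ -1.1 -15.1  53.6]
scene slide 112 [ -36.  -170.9    1.4 -124.3] value~ 102.39584519664808
side stone z> 6 694 [-26.7 -59.6] [125.5  60.6] 88.97895812988281 lo [ -56.7 -119.3    7.4] hi [ -7.3 -11.9  54. ]
side stone z> 43 238 [-30.4 -58.2] [123.2  25.7] 87.92919921875 lo [ -42.2 -118.9   43.4] hi [-17.  -13.   54.5]
side slide 115 [ -50.7 -150.6   -3.3 -122. ] value~ 113.74065324378006
```

Call:
carry_out([
  [0,-0.03,0,0,-1],
  [0,-0.06,0,0,-1],
  [0,-0.075,0,0,-1],
  [0,-0.09,0,0,-1],
  [0,-0.09,0,0,-1],
])

```text
clock: 16.2
position: [0.6319, 0.0386, 0.0263]
ee_rot: [0.996, 0.092, 0.0, 0.001]
ft_force: [1.1, -6.7, -3.8]
grip_width: -0.001
grasp_force: 3.1
```

Call:
carry_out([
  [0,-0.015,0,0,-1],
  [0,-0.015,0,0,-1],
])

```text
clock: 16.45
position: [0.6319, 0.0387, 0.0263]
ee_rot: [0.996, 0.091, 0.0, 0.002]
ft_force: [1.6, -11.1, -3.7]
grip_width: -0.003
grasp_force: 5.7
```

Call:
carry_out([
  [0,-0.02,0,0,-1],
  [0,-0.03,0,0,-1],
  [0,-0.03,0,0,-1],
])

```text
clock: 16.82
position: [0.6319, 0.0388, 0.0263]
ee_rot: [0.996, 0.09, 0.0, 0.004]
ft_force: [3.4, -21.3, -1.4]
grip_width: -0.001
grasp_force: 11.0
```

Call:
carry_out([
  [0,0.1,0,0,-1],
  [0,0.2,0,0,-1],
  [0,0.25,-0.4,0,-1],
  [0,0.25,-0.8,0,-1],
  [0,0.7,-0.9,0,-1],
  [0,0.8,-0.9,0,-1],
  [0,0.8,-0.9,0,-1],
])

```text
clock: 17.7
position: [0.6527, -0.0738, 0.1609]
ee_rot: [0.996, 0.091, -0.0, -0.0]
ft_force: [-1.0, -0.8, -0.6]
grip_width: -0.0
grasp_force: 0.0
```

```bash
python3 -c "
from tip import *
look('m')
a=cv2.imread('pics/m_side.png')[150:290,220:420]; b=cv2.imread('pics/m_scene.png')[150:290,240:440]
cv2.imwrite('pics/n.png',cv2.resize(np.hstack([a,b]),None,fx=2,fy=2,interpolation=cv2.INTER_CUBIC))"
```

```text
tcp jig [ -24.9 -269.5] [-1.  -0.8 -0.6]
scene stone z> 6 559 [-22.4 -56.7] [ 57.  150.5] 5.602832317352295 lo [ -36.3 -122.    27.8] hi [ 5.5  1.9 55.7]
scene stone z> 43 262 [-20.  -57.3] [127.3  47.9] 88.16006469726562 lo [ -38.4 -114.9   43.3] hi [ 0.6  3.6 56.7]
scene slide 138 [ -46.2 -140.8    1.9 -113.8] value~ 122.70952213444531
side stone z> 6 575 [-28.  -54.1] [115.3  58.5] 88.44927978515625 lo [ -56.1 -108.3   10.5] hi [-7.1  0.7 54. ]
side stone z> 43 261 [-32.4 -53.2] [113.6  31.1] 88.7865982055664 lo [ -43.1 -108.5   43.2] hi [-17.    0.7  54.6]
side slide 134 [ -51.2 -139.8   -2.3 -108.5] value~ 125.8709265698003
```

View pics/n.png

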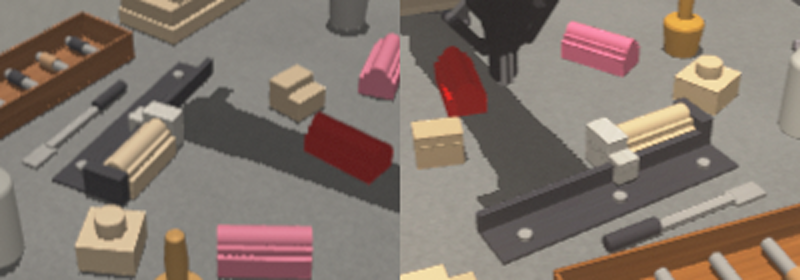

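The stone sits between slider and end stop along the fence (crop side view (145,160)), and the bystanders look unmoved. Next, a numeric check of its parallelism and x position.

```bash
python3 - <<'E'
from jig import *
for n,dz in [("scene",0),("side",.0025)]:
    p=camera(n); X=pts(p); X[...,2]-=dz; J=np.concatenate([(X[...,:2]*1000-O)@R,X[...,2:]*1000],-1)
    c=p["img"].astype(int); k=(c[...,0]-c[...,2]>25)&(p["depth"]>0)&(abs(J[...,1]+55)<52)&(abs(J[...,0]+30)<32)
    for zl,zh in [(6,26),(34,44),(46,56)]:
        U=J[k&(J[...,2]>zl)&(J[...,2]<zh)]
        if len(U)>40:
            l=np.polyfit(U[:,1]+55,U[:,0],1); print(n,zl,len(U),"slope",round(l[0],4),"x@-55",l[1],np.percentile(U[:,0],[3,97]))
    F=J[(p["depth"]>0)&(c.max(-1)<95)&(J[...,2]>25)&(J[...,2]<31)&(abs(J[...,0]-4)<14)&(J[...,1]<(-150))&(J[...,1]>-315)]
    l=np.polyfit(F[:,1]+230,F[:,0],1); print("fence",len(F),l[0].round(4),np.percentile(F[:,0],[3,50,97]))
    for q in ["boss_stone","step_stone","chisel"]: print(q,[b["position"]*1000 for b in boxes_of(q,p)[:1]])
E
```

```text
scene 34 162 slope -0.0054 x@-55 -9.994788983914592 [-15.4  -4.6]
scene 46 191 slope 0.0114 x@-55 -21.963489042739997 [-32.5 -13.5]
fence 206 0.0097 [ 1.6  7.8 12.1]
boss_stone [[0.5469, 0.2576, 0.036, 0.5469, 0.2576, 0.036, 0.5469, 0.2576, 0.036, 0.5469, 0.2576, 0.036, 0.5469, 0.2576, 0.036, 0.5469, 0.2576, 0.036, 0.5469, 0.2576, 0.036, 0.5469, 0.2576, 0.036, 0.5469, 0.2576, 0.036, 0.5469, 0.2576, 0.036, 0.5469, 0.2576, 0.036, 0.5469, 0.2576, 0.036, 0.5469, 0.2576, 0.036, 0.5469, 0.2576, 0.036, 0.5469, 0.2576, 0.036, 0.5469, 0.2576, 0.036, 0.5469, 0.2576, 0.036, 0.5469, 0.2576, 0.036, 0.5469, 0.2576, 0.036, 0.5469, 0.2576, 0.036, 0.5469, 0.2576, 0.036, 0.5469, 0.2576, 0.036, 0.5469, 0.2576, 0.036, 0.5469, 0.2576, 0.036, 0.5469, 0.2576, 0.036, 0.5469, 0.2576, 0.036, 0.5469, 0.2576, 0.036, 0.5469, 0.2576, 0.036, 0.5469, 0.2576, 0.036, 0.5469, 0.2576, 0.036, 0.5469, 0.2576, 0.036, 0.5469, 0.2576, 0.036, 0.5469, 0.2576, 0.036, 0.5469, 0.2576, 0.036, 0.5469, 0.2576, 0.036, 0.5469, 0.2576, 0.036, 0.5469, 0.2576, 0.036, 0.5469, 0.2576, 0.036, 0.5469, 0.2576, 0.036, 0.5469, 0.2576, 0.036, 0
[... 28227 characters left out ...]
32, 0.7476, 0.1313, 0.0132, 0.7476, 0.1313, 0.0132, 0.7476, 0.1313, 0.0132, 0.7476, 0.1313, 0.0132, 0.7476, 0.1313, 0.0132, 0.7476, 0.1313, 0.0132, 0.7476, 0.1313, 0.0132, 0.7476, 0.1313, 0.0132, 0.7476, 0.1313, 0.0132, 0.7476, 0.1313, 0.0132, 0.7476, 0.1313, 0.0132, 0.7476, 0.1313, 0.0132, 0.7476, 0.1313, 0.0132, 0.7476, 0.1313, 0.0132, 0.7476, 0.1313, 0.0132, 0.7476, 0.1313, 0.0132, 0.7476, 0.1313, 0.0132, 0.7476, 0.1313, 0.0132, 0.7476, 0.1313, 0.0132, 0.7476, 0.1313, 0.0132, 0.7476, 0.1313, 0.0132, 0.7476, 0.1313, 0.0132, 0.7476, 0.1313, 0.0132, 0.7476, 0.1313, 0.0132, 0.7476, 0.1313, 0.0132, 0.7476, 0.1313, 0.0132, 0.7476, 0.1313, 0.0132, 0.7476, 0.1313, 0.0132, 0.7476, 0.1313, 0.0132]]
```

The list repeat was a printing slip, but the scene fit is clear. The roll's slope (0.011) matches the fence's (0.010), and the x position is unchanged from when the stone was seated. The stop was hard at 21 N with the slide at about 0.125. Handing in.

```bash
python3 -c "
from h import *
print(str(ticket.hand_in())[:300])"
```

```text
the job is handed in; nothing more can be done
None
```

I handed the job in; the ticket gave no verdict, but my last measurements show the stone flat and parallel against the fence, held between the end stop and the sliding stop (slide about 0.125), with boss_stone, step_stone and the chisel looking unmoved in the final picture.

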